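# Clamp the parcel in the labelling jig

## Robot

A 6-joint arm with a two-finger parallel gripper is mounted at the origin on the work surface. World frame = base frame: x ahead of the robot, y to its left, z up, the work surface at z = 0. Lengths are in m, angles in rad, forces in N, time in s.
With the tool pointing down it reaches from about 0.25 to 0.725 m from the base axis. Payload 4 kg.
Tool frame: the origin (TCP) lies at the very end of the fingers, on their centre line; the grasp point (between the pads) lies 19 mm behind it; z points along the fingers, y is the direction in which the jaws open and shut (so a half turn about z gives the same grasp; the last joint's range is limited). The gripper opens to 85 mm and grips with 20 to 120 N. Pads are 22 mm wide; open, the fingers measure 114 mm over their backs; the gripper's body (76 mm by 85 mm) begins 54 mm behind the grasp point. The pads swing forward as they close: fully open they stand 13 mm farther back than shut.
Start: joints at [-1.248, 0.241, 0.005, 1.335, 0, 1.571], TCP at [0.159, -0.474, 0.231] pointing down, gripper open.
Joint ranges: [-2.72, 2.72], [-1.05, 1.87], [-1.09, 1.28], [-1.99, 2.15], [-1.42, 1.44], [-3.14, 3.14]. Speed limits (rad/s): [2.79, 2.79, 3.14, 3.14, 3.14, 3.14].

## Interface

Orientations are given as a unit quaternion [w, x, y, z].
In Python, from rig import manip gives the robot as it stands. The module is installed in compiled form; this text tells all that it offers.
- The arm moves only by the shell command python3 -m pendant 'ROWS'. ROWS is JSON, one flat list of numbers, 7 for each row, row after row: the closure, from 0 (fully open) to 1 (shut), then the shift along the tool's x, y, z in mm, then the turn, a rotation vector about the tool's x, y, z in degrees. In form: [jaw, dx, dy, dz, ax, ay, az, jaw, dx, dy, dz, ax, ay, az, ...]. A call has 1 to 5 rows; each row is the pose to reach, as a shift and turn from the pose commanded when the call began, along the tool's axes at that moment; what a row does not reach only later rows make up. A row lasts 1/10 s, in which the tool goes at most 50 mm and 8.59 degrees, less where a joint would pass 70% of its speed; a pose out of reach is approached as far as the arm can. A call with a gripper value outside its range is refused whole. The fingers move at their own pace and stop on an object; the grip force is fixed at half the most. Time passes only in rows, so rows that repeat a pose let the fingers close. It gives the time, the measured TCP pose, the force and the opening at its end, in the units of the state.
- manip.sense(): the state, without advancing time (a new reading comes with each control period).
- manip.read_camera(name): name is "side" or "top" or "wrist"; returns the picture (400x640x3 uint8, red, green, blue); there is no depth.
- manip.camera_model(name): a dict with "camera_matrix" (3x3 intrinsics, pixels), "T" (4x4, takes a point from camera to world coordinates). Camera axes: x right, y up, looking along -z (the intrinsics and any distortion apply to the point x, -y, -z); pixel columns grow to the right and rows downward; lengths in m; the calibration is good to about 2 mm. A picture is of the moment at which its call begins: read the wrist's pose just before it. camera_model takes no time and is no camera call; for the wrist camera it gives the pose at the moment of the call.
- manip.sign_off(): hands the job in, once; it reports no verdict.
The state is a dict: "t": time; "qpos": joint angles; "joint_vel": joint speeds; "joint_torque": joint torques, N m; "position": TCP position; "tcp_rot": TCP orientation; "force": force on the tool from outside, world axes, zero at the start; "ft_torque": the same for the moment, N m; "finger_gap": opening from 0.0 (shut) to 1.0 (fully open).
Only numpy, scipy, OpenCV 4.12 (cv2) and the standard library are available. Lean on these libraries where they do the work, as an engineer would, in place of code of your own. Each camera call takes 0.05 s, during which the arm holds its last target.

## Task

Push the carton that lies in the wooden labelling jig along its channel until it sits squarely against the end stop, then flip the jig's steel lever over past its centre so that it snaps down and its rubber pad holds the carton there. Do all of it by pushing with the fingers: lift nothing, never take the lever's knob between the fingers, leave the other things on the table where they are, and finish clear of everything.

Things in the scene. Friction and masses are not known exactly. Their poses are not given: they have to be found in the camera images.
- jig: the labelling jig, a plywood base plate fixed to the table (380 long, 115 wide, 12 thick) with a channel 85 wide between two low wooden rails (tops 28 above the table). Origin on the table; x runs along the channel to the end stop, z up. In this frame (mm) the plate spans x -240 to 140, the rails -230 to 70. Its x axis points to the robot's left, give or take 0.4 rad
- jig_home (a point): the point on the channel's floor (12 mm above the table; jig frame x = 0, y = 0) where the centre of the carton's underside is when the carton is fully home; axes as jig. The end stop is a wooden wall across the channel, its face 70 mm from this point along +x, 12 thick, its top 52 above the table
- carton: the carton in the channel, brown with a tape strip and a white label near its leading end: 140 mm long (its x axis, towards the stop), 75 wide, 55 high, 0.2 to 0.45 kg. Origin at the centre of its underside, which slides on the channel's floor, 12 above the table. It starts 40 to 100 short of home, slightly crooked
- lever (a joint): the lever's angle, rad: 0 = open, leaning away from the channel, 1.08 rad above level; 0.49 upright; about 2.06 = level, its pad on the carton. A spring drives it away from its centre at about 1.03: before that it falls back to 0, beyond it snaps over by itself. With no carton beneath it, it goes on to 2.41
- lever_hinge (a point): the lever's pivot, its axis along the jig's y, at jig frame x = 95, y = 0 mm, 85 above the table; axes as jig. It is carried by a steel bracket behind the end stop (jig x 82 to 134, y -30 to 30, 100 high)
- lever_knob (a point): centre of the round black knob (radius 14 mm) on the lever's end, 110 from the pivot on a rod 12 thick. Open: jig frame x = 147, y = 0, 182 above the table. Pushed towards jig -x it rises to 195 (upright), passes the centre at about x = 38 and comes down over the carton. It takes about 4 N at the knob to start it, less towards the centre
- pad: the lever's small rubber pad (radius 11) on its underside, 55 from the pivot; its face presses on the carton's top with about 8 N when the lever is over. The body's origin lies at the pivot
- tape_roll: bystander, to be left alone: a roll of brown packing tape lying flat (outer radius 48, height 48) (mm); origin at the centre of its underside
- pen_cup: bystander, to be left alone: a white cup with pens (radius 36, 90 high, pens to 140) (mm); origin at the centre of its underside
- stapler: bystander, to be left alone: a grey desk stapler (130 x 36 x 40) (mm); origin at the centre of its underside
- small_box: bystander, to be left alone: a plain small cardboard box without a label (100 x 70 x 50) (mm); origin at the centre of its underside
- jar: bystander, to be left alone: a screw-top jar (radius 30, 75 high) (mm); origin at the centre of its underside
- dispenser: bystander, to be left alone: a black desk tape dispenser (150 x 50 x 86 high) (mm); origin at the centre of its underside
- label_pad: bystander, to be left alone: a pad of white labels (110 x 80 x 18) (mm); origin at the centre of its underside
Not all that is in view belongs to the job. What is shaped like the carton but orange or yellow is not meant.

How it is judged:
By the outcome, as a careful person would: the job done as asked, in the order asked, and still so for the second after the job is handed in, with the robot touching nothing.
It also fails if it takes over 48 s, if anything falls off the work surface, if the arm or the gripper's body presses on something with over 40 N, if the wrist force passes 120 N, or if a joint passes its speed limit or range.

## Working session

There is one attempt and no reset: what is moved stays moved. The work goes in short steps, Python scripts to look and compute and a shell command to move; the robot and the scene stay as the last step left them, time stands still between calls to the robot, and variables do not carry over. Pictures are saved under pics/ and viewed, and the job is handed in when it is done.

```bash
mkdir -p pics; python3 - <<'E'
from rig import manip
import cv2, numpy as np
s=manip.sense(); print({k:np.round(v,3).tolist() for k,v in s.items()})
for n in ["top","side"]:
    im=manip.read_camera(n); cv2.imwrite(f"pics/{n}0.png",im[:,:,::-1])
    m=manip.camera_model(n); print(n,{k:np.round(v,4).tolist() for k,v in m.items() })
E
```

```text
{'t': 0.0, 'qpos': [-1.248, 0.241, 0.004, 1.335, -0.0, 1.571], 'joint_vel': [0.001, 0.001, 0.001, 0.001, 0.0, 0.0], 'joint_torque': [0.0, -37.232, 25.241, 0.017, -0.0, -0.0], 'position': [0.158, -0.474, 0.23], 'tcp_rot': [-0.001, 0.987, 0.161, -0.0], 'force': [0.175, -0.972, -0.466], 'ft_torque': [0.062, 0.038, 0.022], 'finger_gap': 1.0}
top {'camera_matrix': [[397.642, 0.0, 317.6408], [0.0, 397.642, 201.8286], [0.0, 0.0, 1.0]], 'T': [[-0.0222, 0.9943, -0.1044, 0.4188], [-0.9996, -0.0237, -0.0128, 0.0062], [-0.0152, 0.1041, 0.9945, 1.2635], [0.0, 0.0, 0.0, 1.0]]}
side {'camera_matrix': [[467.3166, 0.0, 321.5852], [0.0, 467.3166, 199.0213], [0.0, 0.0, 1.0]], 'T': [[-0.9981, 0.0279, -0.0555, 0.4424], [-0.0618, -0.5254, 0.8486, 1.0344], [-0.0055, 0.8504, 0.5261, 0.7632], [0.0, 0.0, 0.0, 1.0]]}
```

View pics/top0.png

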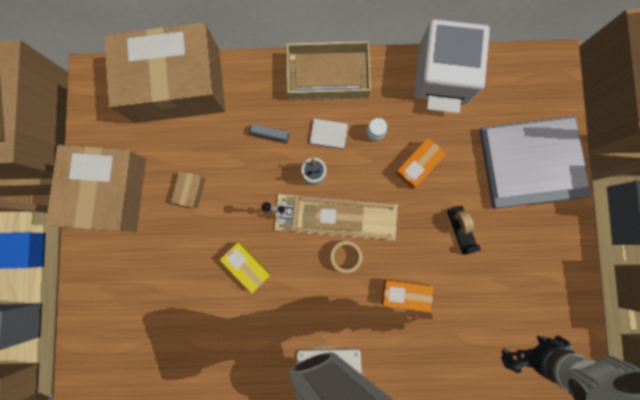

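View pics/side0.png

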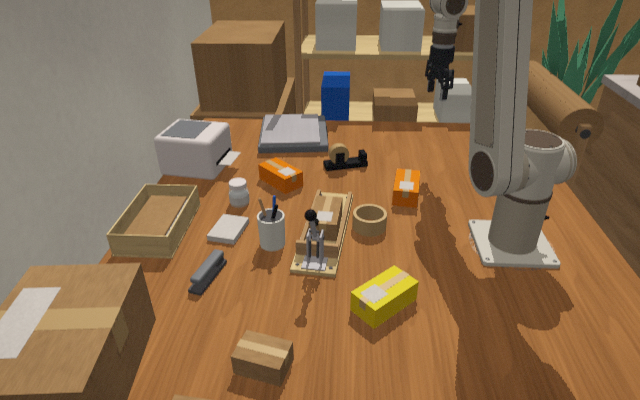

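The top view shows the jig at about (276–398, 195–240), with the lever and bracket at its left end (knob at about 266,207). The brown carton with the white label is in the channel at about (303–365, 203–232). The carton-shaped orange boxes (422,163), (408,296) and the yellow box (245,267) are decoys. The small plain box at (186,189) has no label. I'll confirm with an enlarged crop.

```bash
python3 - <<'E'
import cv2
t=cv2.imread("pics/top0.png"); c=t[180:250,255:410]; cv2.imwrite("pics/top0c.png",cv2.resize(c,None,fx=5,fy=5,interpolation=cv2.INTER_CUBIC))
t=cv2.imread("pics/side0.png"); c=t[180:280,280:400]; cv2.imwrite("pics/side0c.png",cv2.resize(c,None,fx=5,fy=5,interpolation=cv2.INTER_CUBIC))
E
```

```text
(no output)
```

View pics/top0c.png

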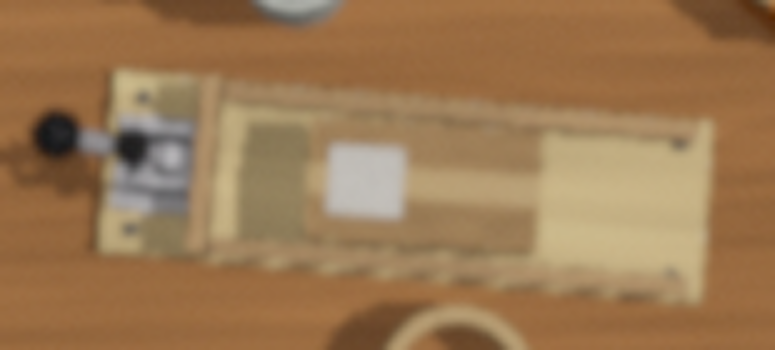

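View pics/side0c.png

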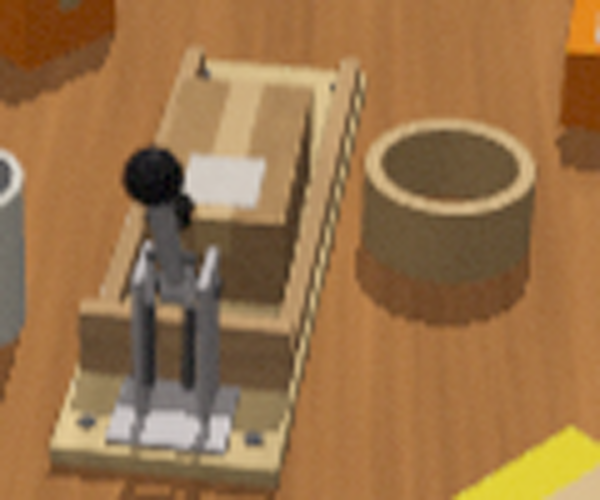

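The crop confirms it: brown carton, tape strip, white label near the stop end, lying between the rails. Plate corners in the crop are about (113,70), (713,121), (702,302), (98,252). I'll compute the poses from these.

```bash
cat > h.py <<'E'
import numpy as np, cv2
from rig import manip
def ray(n,px):
    m=manip.camera_model(n);K=np.array(m["camera_matrix"]);T=np.array(m["T"])
    d=np.linalg.inv(K)@[px[0],px[1],1]; d=T[:3,:3]@[d[0],-d[1],-d[2]]
    return T[:3,3],d
def onz(n,px,z):
    o,d=ray(n,px); return o+d*(z-o[2])/d[2]
def two(n1,p1,n2,p2):
    o1,d1=ray(n1,p1);o2,d2=ray(n2,p2)
    s=np.linalg.lstsq(np.c_[d1,-d2],o2-o1,rcond=None)[0]
    a=o1+d1*s[0];b=o2+d2*s[1]; return (a+b)/2,np.linalg.norm(a-b)
E
python3 - <<'E'
from h import *
f=lambda p:(255+(p[0]+.5)/5-.5,180+(p[1]+.5)/5-.5)
g=lambda p:(280+(p[0]+.5)/5-.5,180+(p[1]+.5)/5-.5)
C=[onz("top",f(p),.012) for p in [(113,70),(713,121),(702,302),(98,252)]]
C=np.array(C);print(C.round(4))
L=[np.linalg.norm(C[i]-C[(i+1)%4]) for i in range(4)];print(np.round(L,4))
# rigid fit of jig frame (left end +x=140; image up = world +x; jig x=left(+y) -> jig y = -worldx)
J=np.array([[140,-57.5],[-240,-57.5],[-240,57.5],[140,57.5]])/1e3
a=J-J.mean(0);b=C[:,:2]-C[:,:2].mean(0)
th=np.arctan2((a[:,0]*b[:,1]-a[:,1]*b[:,0]).sum(),(a*b).sum());R=np.array([[np.cos(th),-np.sin(th)],[np.sin(th),np.cos(th)]])
t=C[:,:2].mean(0)-R@J.mean(0);print("jig",th,t,(J@R.T+t-C[:,:2]).round(4))
k,e=two("top",f((56,134)),"side",g((154,177)));print("knob",k,e,"jig",R.T@(k[:2]-t))
for nm,p in [("lead up",(309,119)),("trail up",(543,133)),("trail dn",(533,255)),("lead dn",(303,243))]:
    w=onz("top",f(p),.067);print(nm,w.round(4),"jig",(R.T@(w[:2]-t)).round(4))
# side stuff check plate
for p in [(50,455),(277,470)]:
    w=onz("side",g(p),.012);print(w.round(4),(R.T@(w[:2]-t)).round(4))
for n,p,z in [("cup",(313.5,160),.09),("tape",(346,257),.048)]:
    w=onz("top",p,z);print(n,w.round(3),(R.T@(w[:2]-t)).round(3))
E
```

```text
[[ 0.5795  0.1502  0.012 ]
 [ 0.538  -0.2284  0.012 ]
 [ 0.4246 -0.2167  0.012 ]
 [ 0.4643  0.161   0.012 ]]
[0.3809 0.114  0.3797 0.1157]
jig 1.4644258301448252 [0.50690074 0.01623014] [[-0.0006 -0.0008]
 [ 0.0006 -0.0001]
 [-0.0003  0.0004]
 [ 0.0003  0.0006]]
knob [0.52408329 0.16265476 0.17960981] 0.0014288507469213331 jig [ 0.1474213  -0.00153953]
lead up [0.5397 0.0255 0.067 ] jig [ 0.0127 -0.0317]
trail up [ 0.5279 -0.1155  0.067 ] jig [-0.1288 -0.0349]
trail dn [ 0.4546 -0.107   0.067 ] jig [-0.1281  0.0389]
lead dn [0.4649 0.0307 0.067 ] jig [0.0099 0.0433]
[0.5792 0.1596 0.012 ] [ 0.1502 -0.0567]
[0.4678 0.1645 0.012 ] [0.1433 0.0547]
cup [0.668 0.031 0.09 ] [ 0.032 -0.159]
tape [ 0.377 -0.06   0.048] [-0.09   0.122]
```

Lengths (380.9/114/379.7/115.7) match the plate. The knob triangulates to jig (147.4, −1.5) at z 180, against the nominal (147, 0, 182). So jig yaw is 1.4644 rad, with its origin at (0.507, 0.016). The carton centre is about 58 mm short of home. Next I'll write a helper that gives the shifts in tool axes.

```bash
cat > go.py <<'E'
import sys
from h import *
from scipy.spatial.transform import Rotation as Rn
th=1.4644;t=np.array([.5069,.0162]);R=np.array([[np.cos(th),-np.sin(th)],[np.sin(th),np.cos(th)]])
s=manip.sense();p=np.array(s["position"]);q=s["tcp_rot"];Q=Rn.from_quat([q[1],q[2],q[3],q[0]])
pj=R.T@(p[:2]-t)
print("t",round(float(s["t"]),2),"jig mm",(pj*1e3).round(1),"z",round(p[2]*1e3,1),"F",(R.T@np.array(s["force"][:2])).round(2),round(float(s["force"][2]),2),"gap",round(float(s["finger_gap"]),2),"q",np.round(s["qpos"],2))
if len(sys.argv)>3:
    x,y,z=[float(a)/1e3 for a in sys.argv[1:4]]
    w=np.r_[R@[x,y]+t,z]
    G=np.column_stack([np.r_[R[:,0],0],-np.r_[R[:,1],0],[0,0,-1]])
    print("shift",(Q.inv().apply(w-p)*1e3).round(1),"turn",np.degrees((Q.inv()*Rn.from_matrix(G)).as_rotvec()).round(1))
E
python3 go.py -165 0 120
```

```text
t 0.1 jig mm [-524.1  294.5] z 230.5 F [-0.16  0.03] -0.38 gap 1.0 q [-1.25  0.24  0.    1.34 -0.    1.57]
shift [ 417.2 -203.8  110.9] turn [ -0.1  -0.1 -65.4]
```

```bash
python3 -m pendant '[0.5,42,-20,0,0,0,-8,0.5,84,-40,0,0,0,-16,0.5,126,-60,0,0,0,-24,0.5,168,-80,0,0,0,-32,0.5,210,-100,0,0,0,-40]'; python3 go.py -165 0 180
```

```text
t: 0.6
position: [0.3268, -0.3112, 0.231]
tcp_rot: [-0.0, 0.871, 0.491, -0.0]
force: [0.7, -0.1, 0.4]
finger_gap: 0.5
t 0.6 jig mm [-344.6  144.3] z 231.0 F [-0.05 -0.75] 0.35 gap 0.5 q [-0.76  0.14 -0.12  1.31  0.    1.35]
shift [223.9  54.5  51. ] turn [ -0.   -0.  -25.1]
```

```bash
python3 -m pendant '[0.5,45,11,10,0,0,-6,0.5,90,22,20,0,0,-12,0.5,135,33,30,0,0,-18,0.5,180,44,40,0,0,-25,0.5,222,54,51,0,0,-25]'; python3 go.py -165 0 38
```

```text
t: 1.1
position: [0.4892, -0.1499, 0.1797]
tcp_rot: [-0.0, 0.745, 0.667, -0.0]
force: [0.6, -0.3, 0.2]
finger_gap: 0.503
t 1.1 jig mm [-167.    0.] z 179.7 F [-0.19 -0.58] 0.25 gap 0.5 q [-0.3   0.29 -0.06  1.22 -0.    1.38]
shift [  2.    0.  141.7] turn [-0.  -0.  -0.3]
```

```bash
python3 -m pendant '[0.5,0,0,0,0,0,0,0.5,0,0,0,0,0,0]'; python3 go.py -165 0 38
```

```text
t: 1.3
position: [0.4878, -0.1507, 0.1793]
tcp_rot: [-0.001, 0.745, 0.667, -0.001]
force: [-0.6, 0.0, -0.5]
finger_gap: 0.5
t 1.3 jig mm [-167.9    1.2] z 179.3 F [-0.03  0.56] -0.53 gap 0.5 q [-0.3   0.29 -0.06  1.22 -0.    1.38]
shift [  2.9   1.6 141.3] turn [-0.1 -0.  -0.3]
```

```bash
python3 -m pendant '[0.5,2,1,45,0,0,0,0.5,3,1,90,0,0,0,0.5,3,1,130,0,0,0,0.5,3,1,150,0,0,0,0.5,3,1,150,0,0,0]'; python3 go.py -140 0 29
python3 - <<'E'
from h import *
for n in ["top","side"]: cv2.imwrite(f"pics/{n}1.png",manip.read_camera(n)[:,:,::-1])
a=cv2.imread("pics/top1.png")[170:260,245:420];b=cv2.imread("pics/side1.png")[150:290,270:410]
cv2.imwrite("pics/a1.png",cv2.resize(a,None,fx=4.5,fy=4.5,interpolation=cv2.INTER_CUBIC));cv2.imwrite("pics/b1.png",cv2.resize(b,None,fx=4.2,fy=4.2,interpolation=cv2.INTER_CUBIC))
E
```

```text
t: 1.8
position: [0.4855, -0.1492, 0.0275]
tcp_rot: [-0.003, 0.747, 0.665, -0.002]
force: [0.0, -0.4, 1.7]
finger_gap: 0.501
t 1.8 jig mm [-166.8    3.7] z 27.5 F [-0.39 -0.05] 1.7 gap 0.5 q [-0.3   0.45 -0.28  0.85 -0.    1.39]
shift [26.8  3.4 -1.5] turn [-0.4 -0.1 -0.6]
```

View pics/a1.png

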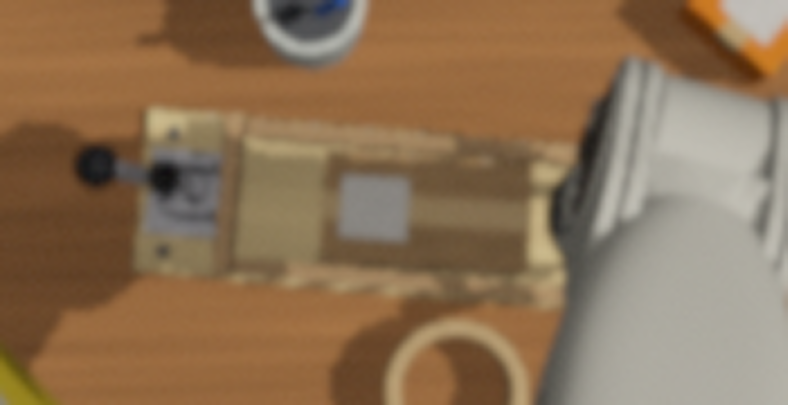

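View pics/b1.png

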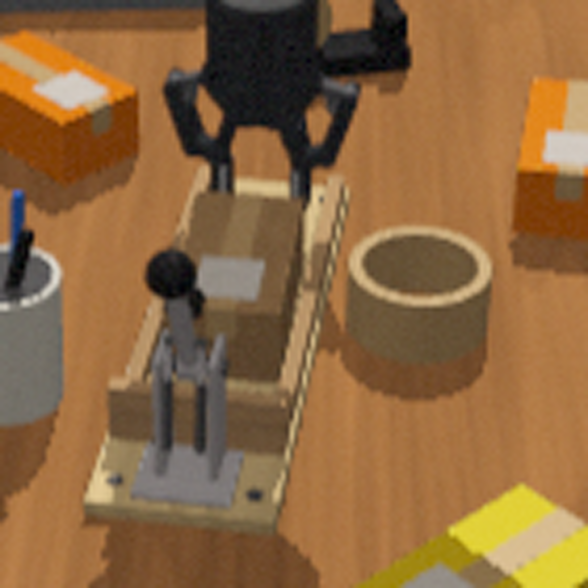

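The images show the carton untouched, with both fingers in the channel behind its trailing end (side crop about 220,175 and 300,175). The lever is still open. Now a gentle push.

```bash
python3 -m pendant '[0.5,8,4,-2,0,0,-0.6,0.5,16,4,-2,0,0,-0.6,0.5,22,4,-2,0,0,-0.6,0.5,28,4,-2,0,0,-0.6,0.5,34,4,-2,0,0,-0.6]'; python3 go.py -80 0 30
python3 -m pendant '[0.5,6,0,0,0,0,0,0.5,12,0,0,0,0,0,0.5,18,0,0,0,0,0,0.5,24,0,0,0,0,0,0.5,30,0,0,0,0,0]'; python3 go.py -80 0 30
```

```text
t: 2.4
position: [0.4977, -0.1155, 0.033]
tcp_rot: [0.001, 0.743, 0.67, -0.0]
force: [-0.3, -2.2, 1.8]
finger_gap: 0.501
t 2.4 jig mm [-131.9   -4.8] z 33.0 F [-2.2   0.03] 1.8 gap 0.5 q [-0.23  0.44 -0.28  0.86 -0.    1.45]
shift [51.9 -4.7  2.9] turn [0.1 0.1 0.2]
t: 2.9
position: [0.5003, -0.0852, 0.0323]
tcp_rot: [-0.0, 0.743, 0.67, -0.0]
force: [-0.7, -2.3, 2.0]
finger_gap: 0.5
t 2.9 jig mm [-101.5   -4.2] z 32.3 F [-2.33  0.44] 2.02 gap 0.5 q [-0.17  0.43 -0.28  0.85 -0.    1.51]
shift [21.5 -4.1  2.3] turn [-0.   0.   0.2]
```

```bash
python3 -m pendant '[0.5,4,-1,0,0,0,0.2,0.5,8,-2,0,0,0,0.2,0.5,12,-2,0,0,0,0.2,0.5,15,-3,0,0,0,0.2,0.5,17,-3,0,0,0,0.2]'; python3 go.py -80 0 30
```

```text
t: 3.4
position: [0.4988, -0.0681, 0.0322]
tcp_rot: [-0.0, 0.744, 0.669, -0.0]
force: [-1.0, -1.7, 0.6]
finger_gap: 0.5
t 3.4 jig mm [-84.7  -0.9] z 32.2 F [-1.75  0.81] 0.59 gap 0.5 q [-0.14  0.43 -0.29  0.85  0.    1.54]
shift [ 4.7 -0.9  2.2] turn [-0. -0. -0.]
```

```bash
python3 -m pendant '[0.5,1,0,0,0,0,0,0.5,2,0,0,0,0,0,0.5,3,0,0,0,0,0]'; python3 go.py -80 0 30
```

```text
t: 3.7
position: [0.4992, -0.0654, 0.0322]
tcp_rot: [-0.0, 0.744, 0.668, -0.0]
force: [-0.3, -1.7, 0.2]
finger_gap: 0.502
t 3.7 jig mm [-81.9  -1.1] z 32.2 F [-1.73  0.09] 0.18 gap 0.5 q [-0.13  0.43 -0.29  0.85  0.    1.55]
shift [ 1.9 -1.1  2.2] turn [-0. -0. -0.]
```

```bash
python3 -m pendant '[0.5,1,0,0,0,0,0,0.5,2,0,0,0,0,0,0.5,2.5,0,0,0,0,0]'; python3 go.py
python3 -m pendant '[0.5,0.5,0,0,0,0,0,0.5,1,0,0,0,0,0,0.5,1.5,0,0,0,0,0]'; python3 go.py
```

```text
t: 4.0
position: [0.4993, -0.0642, 0.0322]
tcp_rot: [0.001, 0.744, 0.668, -0.001]
force: [-1.9, -6.6, 1.2]
finger_gap: 0.499
t 4.0 jig mm [-80.8  -0.9] z 32.2 F [-6.73  1.18] 1.16 gap 0.5 q [-0.13  0.43 -0.29  0.85 -0.    1.55]
t: 4.3
position: [0.4991, -0.0641, 0.0323]
tcp_rot: [0.002, 0.744, 0.668, -0.003]
force: [-2.5, -11.9, 0.9]
finger_gap: 0.498
t 4.3 jig mm [-80.7  -0.7] z 32.3 F [-12.12   1.22] 0.88 gap 0.5 q [-0.12  0.43 -0.29  0.85 -0.01  1.56]
```

It has hit the stop: the force rose to 12 N with no further motion, at about x = −81. I'll back off and look.

```bash
python3 -m pendant '[0.5,0,0,0,0,0,0,0.5,-4,0,0,0,0,0,0.5,-12,0,0,0,0,0,0.5,-25,0,0,0,0,0,0.5,-40,0,0,0,0,0]'; python3 -m pendant '[0.5,0,0,-40,0,0,0,0.5,-10,0,-90,0,0,0,0.5,-30,0,-140,0,0,0,0.5,-50,0,-180,0,0,0,0.5,-80,0,-190,0,0,0]'; python3 go.py 
python3 - <<'E'
from h import *
for n in ["top","side"]: cv2.imwrite(f"pics/{n}2.png",manip.read_camera(n)[:,:,::-1])
a=cv2.imread("pics/top2.png")[170:260,245:420];b=cv2.imread("pics/side2.png")[150:290,270:410]
cv2.imwrite("pics/a2.png",cv2.resize(a,None,fx=4.5,fy=4.5,interpolation=cv2.INTER_CUBIC));cv2.imwrite("pics/b2.png",cv2.resize(b,None,fx=4.2,fy=4.2,interpolation=cv2.INTER_CUBIC))
E
```

```text
t: 4.8
position: [0.4956, -0.1018, 0.0323]
tcp_rot: [-0.0, 0.743, 0.669, 0.0]
force: [-1.1, -0.4, 1.0]
finger_gap: 0.5
t: 5.3
position: [0.4896, -0.1828, 0.2286]
tcp_rot: [0.005, 0.743, 0.669, 0.003]
force: [1.0, -0.4, 0.1]
finger_gap: 0.503
t 5.3 jig mm [-199.7   -4. ] z 228.6 F [-0.32 -1.01] 0.08 gap 0.5 q [-0.36  0.28  0.05  1.33  0.    1.32]
```

View pics/a2.png

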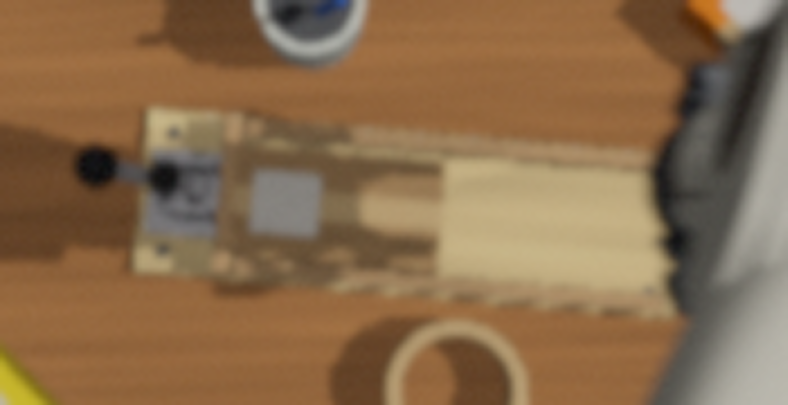

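View pics/b2.png

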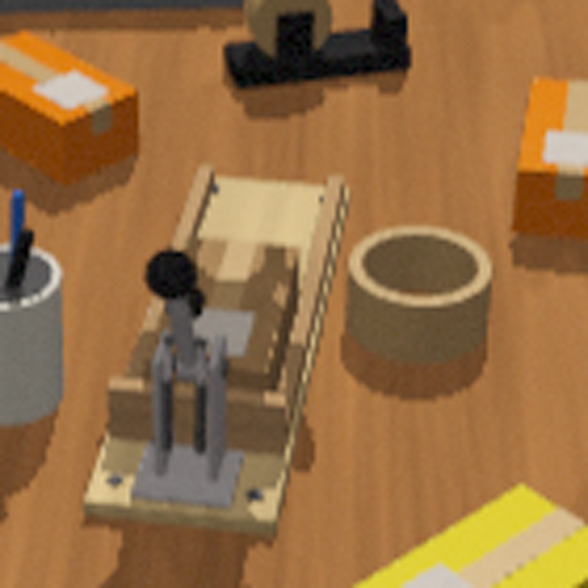

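The carton now touches the stop and its trailing edge runs from about (443,161) to (436,277) in the top crop. I'll check the numbers.

```bash
python3 - <<'E'
from h import *
th=1.4644;t=np.array([.5069,.0162]);R=np.array([[np.cos(th),-np.sin(th)],[np.sin(th),np.cos(th)]])
f=lambda p:(245+(p[0]+.5)/4.5-.5,170+(p[1]+.5)/4.5-.5)
for nm,p in [("trail up",(443,161)),("trail dn",(436,277)),("label",(252,169)),("label",(322,171)),("label",(319,239)),("label",(249,235))]:
    w=onz("top",f(p),.067);print(nm,((R.T@(w[:2]-t))*1e3).round(1))
im=cv2.imread("pics/top2.png");hsv=cv2.cvtColor(im,cv2.COLOR_BGR2HSV)
m=((hsv[...,1]<45)&(hsv[...,2]>90)).astype(np.uint8);m[:200]=0;m[230:]=0;m[:,:297]=0;m[:,325:]=0
c=max(cv2.findContours(m,0,2)[0],key=cv2.contourArea);r=cv2.minAreaRect(c);print(r)
bx=np.array([onz("top",q,.067)[:2] for q in cv2.boxPoints(r)]);e=np.diff(bx,axis=0);print([((R.T@(b-t))*1e3).round(1) for b in bx],[np.degrees(np.arctan2(v[1],v[0])-th).round(2) for v in e])
E
python3 go.py 200 -60 230
```

```text
trail up [-68.1 -32.3]
trail dn [-69.4  45.5]
label [ 59.3 -16.3]
label [ 12.3 -18.9]
label [10.5 26.8]
label [57.4 28. ]
((308.0, 214.5), (13.0, 14.0), 90.0)
[array([ 57.9, -13.9]), array([ 15.7, -17.4]), array([12.4, 21.8]), array([54.4, 25.3])] [np.float64(-175.25), np.float64(94.86), np.float64(4.78)]
t 5.4 jig mm [-202.    -2.8] z 225.5 F [0.32 0.34] 0.07 gap 0.5 q [-0.36  0.28  0.04  1.33 -0.    1.32]
shift [402.3  55.3  -5.2] turn [ 0.4  0.1 -0.3]
```

Home within calibration: the trailing edge is at x ≈ −69 ± 1, and the finger contact face was at −69.7. Now I'll go over to the far side of the knob, high and with fingers shut.

```bash
python3 -m pendant '[1,30,0,-35,0,0,0,1,75,0,-45,0,0,0,1,120,0,-45,0,0,0,1,165,0,-45,0,0,0,1,210,0,-45,0,0,0]'; python3 -m pendant '[1,45,0,0,0,0,0,1,90,0,0,0,0,0,1,135,0,0,0,0,0,1,180,0,0,0,0,0,1,190,0,0,0,0,0]'; python3 go.py 195 0 168
```

```text
t: 5.9
position: [0.5088, 0.0295, 0.2664]
tcp_rot: [-0.001, 0.744, 0.668, -0.0]
force: [0.7, -0.3, -0.6]
finger_gap: -0.002
t: 6.4
position: [0.5289, 0.2211, 0.2654]
tcp_rot: [-0.001, 0.742, 0.67, -0.001]
force: [-0.3, -0.2, 1.0]
finger_gap: -0.001
t 6.4 jig mm [ 2.06e+02 -2.00e-01] z 265.4 F [-0.25  0.27] 0.96 gap -0.0 q [0.39 0.38 0.29 1.48 0.   2.07]
shift [-11.1   0.   97.4] turn [-0.2 -0.   0.3]
```

```bash
python3 -m pendant '[1,-2,0,40,0,0,0.3,1,-4,0,80,0,0,0.3,1,-5,0,97,0,0,0.3,1,-5,0,97,0,0,0.3]'; python3 go.py 172 0 168
python3 - <<'E'
from h import *
for n in ["top","side"]: cv2.imwrite(f"pics/{n}3.png",manip.read_camera(n)[:,:,::-1])
b=cv2.imread("pics/side3.png")[120:290,250:420]
cv2.imwrite("pics/b3.png",cv2.resize(b,None,fx=3.5,fy=3.5,interpolation=cv2.INTER_CUBIC))
E
```

```text
t: 6.8
position: [0.5261, 0.21, 0.1659]
tcp_rot: [-0.002, 0.746, 0.666, -0.004]
force: [-0.8, -1.1, 0.3]
finger_gap: -0.002
t 6.8 jig mm [194.8   1.5] z 165.9 F [-1.23  0.7 ] 0.28 gap -0.0 q [0.38 0.41 0.08 1.24 0.   2.06]
shift [-22.8   1.6  -2. ] turn [-0.5  0.3 -0.4]
```

View pics/b3.png

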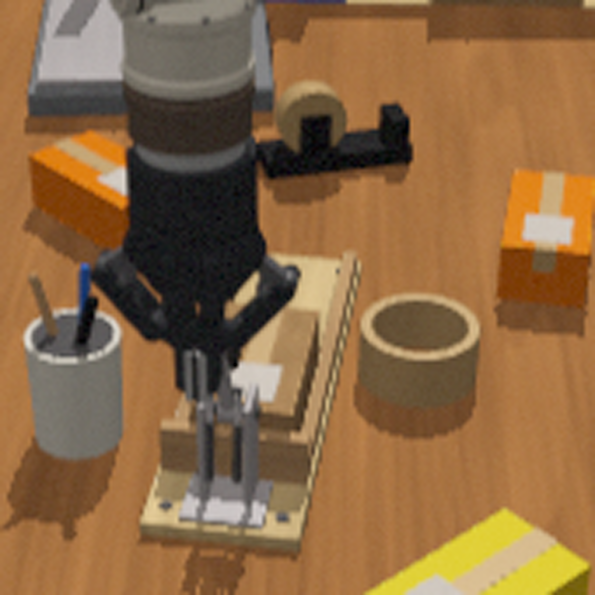

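The shut fingers (side crop about 195,370) stand in line with the knob on its far side, and the carton still sits at the stop. Now I'll push the lever towards −x.

```bash
python3 -m pendant '[1,-12,1,-1,0,0,0,1,-24,1,-1,0,0,0,1,-36,1,-1,0,0,0,1,-48,1,-1,0,0,0,1,-60,1,-1,0,0,0]'; python3 go.py 45 0 168; python3 -m pendant '[1,-12,0,0,0,0,0,1,-24,0,0,0,0,0,1,-36,0,0,0,0,0,1,-48,0,0,0,0,0,1,-56,0,0,0,0,0]'; python3 go.py 45 0 168
```

```text
t: 7.4
position: [0.5248, 0.153, 0.174]
tcp_rot: [-0.0, 0.745, 0.667, 0.004]
force: [-0.0, 4.8, 3.8]
finger_gap: 0.002
t 7.4 jig mm [137.9  -3.3] z 174.0 F [4.78 0.55] 3.82 gap 0.0 q [0.28 0.36 0.02 1.22 0.   1.96]
shift [-93.   -2.8   5.5] turn [ 0.3 -0.3 -0.3]
t: 7.9
position: [0.5164, 0.0948, 0.1706]
tcp_rot: [-0.0, 0.746, 0.666, -0.001]
force: [1.0, 1.1, -0.7]
finger_gap: -0.002
t 7.9 jig mm [79.2 -1.1] z 170.6 F [ 1.2  -0.85] -0.67 gap -0.0 q [ 0.18  0.32 -0.04  1.21 -0.    1.87]
shift [-34.2  -0.8   2.7] turn [-0.1  0.1 -0.4]
```

```bash
python3 -m pendant '[1,-10,0,0,0,0,0,1,-20,0,0,0,0,0,1,-28,0,0,0,0,0,1,-32,0,0,0,0,0]'; python3 go.py 45 0 168
python3 - <<'E'
from h import *
cv2.imwrite("pics/side4.png",manip.read_camera("side")[:,:,::-1])
b=cv2.imread("pics/side4.png")[120:290,250:420]
cv2.imwrite("pics/b4.png",cv2.resize(b,None,fx=3.5,fy=3.5,interpolation=cv2.INTER_CUBIC))
E
```

```text
t: 8.3
position: [0.5134, 0.0637, 0.1713]
tcp_rot: [0.0, 0.746, 0.666, -0.0]
force: [-0.3, 0.3, -0.0]
finger_gap: 0.001
t 8.3 jig mm [47.9 -1.4] z 171.3 F [0.24 0.31] -0.03 gap 0.0 q [ 0.12  0.31 -0.06  1.2  -0.    1.81]
shift [-2.9 -1.4  3.3] turn [-0.   0.  -0.4]
```

View pics/b4.png

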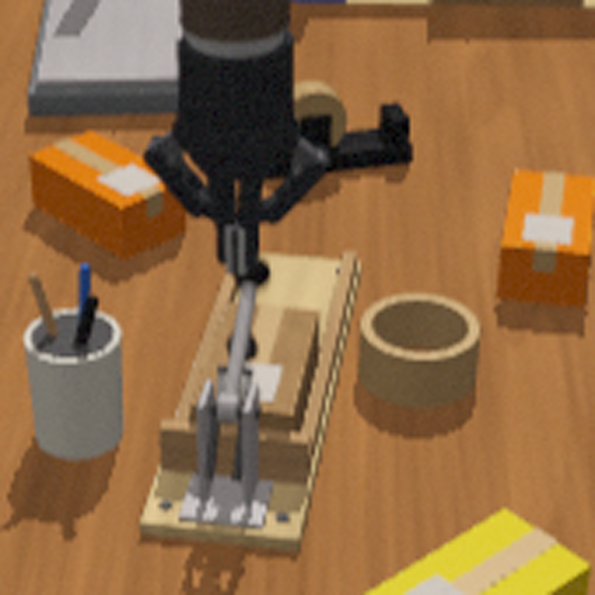

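The lever has left the fingers, since the contact force is zero, and is swinging down beyond its centre. I'll retreat upward and away, then look.

```bash
python3 -m pendant '[1,0,0,0,0,0,0,1,5,0,-35,0,0,0,1,5,0,-80,0,0,0,1,5,0,-110,0,0,0,1,5,0,-110,0,0,0]'; python3 go.py -220 60 290
python3 - <<'E'
from h import *
cv2.imwrite("pics/side5.png",manip.read_camera("side")[:,:,::-1])
b=cv2.imread("pics/side5.png")[120:290,250:420]
cv2.imwrite("pics/b5.png",cv2.resize(b,None,fx=3.5,fy=3.5,interpolation=cv2.INTER_CUBIC))
E
```

```text
t: 8.85
position: [0.5167, 0.0706, 0.2866]
tcp_rot: [0.003, 0.745, 0.667, 0.004]
force: [1.0, 0.0, 0.8]
finger_gap: 0.001
t 8.85 jig mm [55.1 -4. ] z 286.6 F [ 0.11 -0.97] 0.77 gap 0.0 q [0.14 0.26 0.17 1.47 0.   1.82]
shift [-275.4  -62.7   -4.7] turn [ 0.6 -0.1 -0.3]
```

View pics/b5.png

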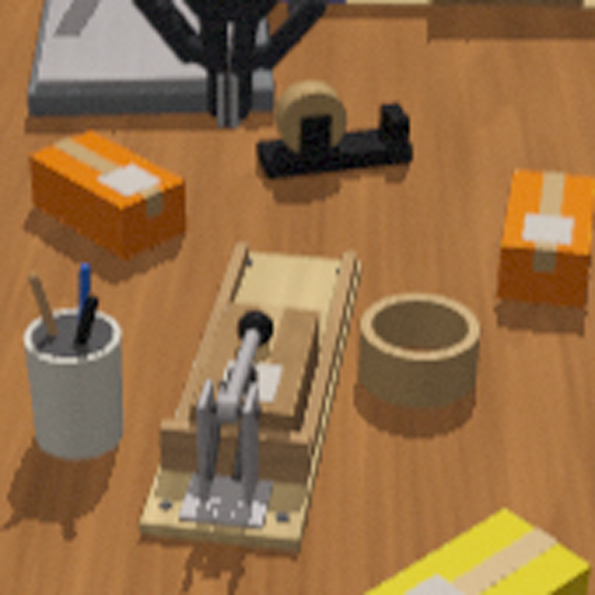

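The lever is down with its knob at about (255,327) in the crop, over the carton. I'll move the arm out of the top view and check.

```bash
python3 -m pendant '[1,-45,0,0,0,0,0,1,-90,-5,0,0,0,0,1,-135,-15,0,0,0,0,1,-180,-30,0,0,0,0,1,-225,-45,0,0,0,0]'; python3 -m pendant '[1,-20,-20,0,0,0,0,1,-50,-40,0,0,0,0,1,-80,-60,0,0,0,0,1,-110,-80,0,0,0,0,1,-110,-80,0,0,0,0]'; python3 go.py
python3 - <<'E'
from h import *
for n in ["top","side"]: cv2.imwrite(f"pics/{n}6.png",manip.read_camera(n)[:,:,::-1])
a=cv2.imread("pics/top6.png")[170:260,245:420];b=cv2.imread("pics/side6.png")[180:280,290:390]
cv2.imwrite("pics/a6.png",cv2.resize(a,None,fx=4.5,fy=4.5,interpolation=cv2.INTER_CUBIC));cv2.imwrite("pics/b6.png",cv2.resize(b,None,fx=5,fy=5,interpolation=cv2.INTER_CUBIC))
E
```

```text
t: 9.4
position: [0.4428, -0.1498, 0.2795]
tcp_rot: [-0.001, 0.745, 0.667, -0.001]
force: [0.5, -0.8, -0.4]
finger_gap: -0.003
t: 9.9
position: [0.3497, -0.2509, 0.2798]
tcp_rot: [-0.001, 0.747, 0.665, -0.001]
force: [0.2, 1.4, -0.3]
finger_gap: 0.002
t 9.9 jig mm [-282.3  127.9] z 279.8 F [ 1.42 -0.02] -0.29 gap 0.0 q [-0.62  0.09 -0.05  1.43 -0.    1.07]
```

View pics/a6.png

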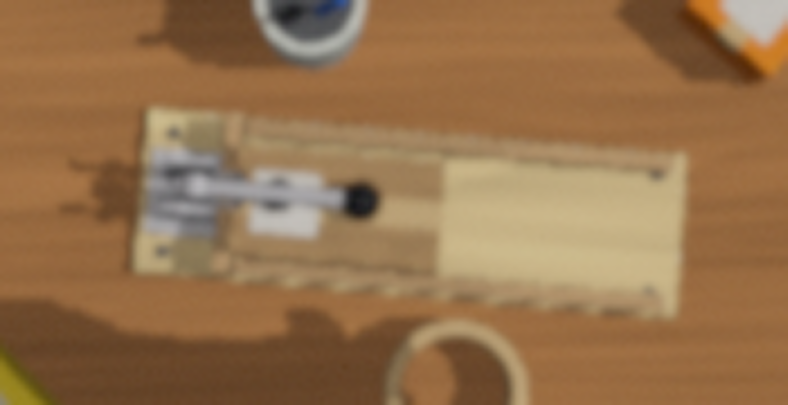

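View pics/b6.png

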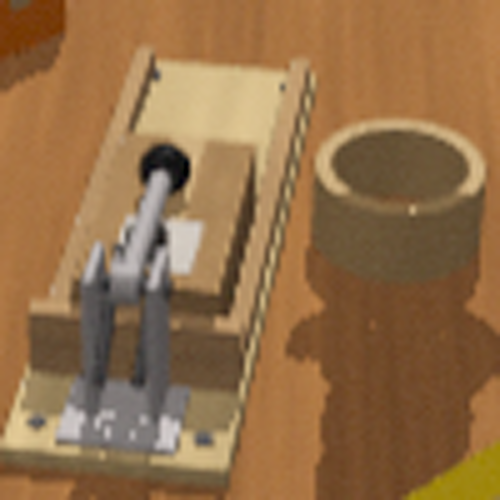

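View pics/top6.png

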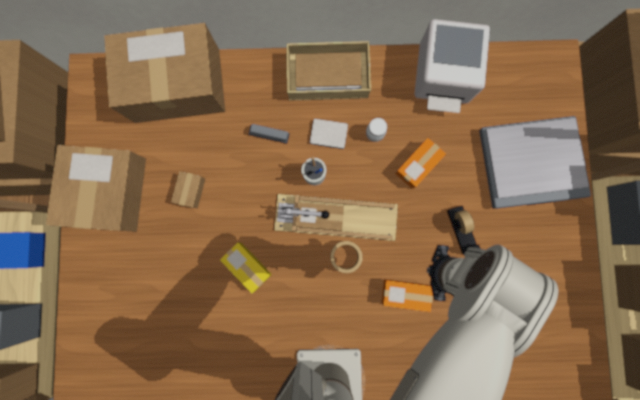

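Both views show the lever lying over the carton (top crop: knob 360,199; carton trailing edge from 443,162 to 436,277, unchanged). The tape roll, cup and other things are where they were. One last numeric check.

```bash
python3 - <<'E'
from h import *
th=1.4644;t=np.array([.5069,.0162]);R=np.array([[np.cos(th),-np.sin(th)],[np.sin(th),np.cos(th)]])
f=lambda p:(245+(p[0]+.5)/4.5-.5,170+(p[1]+.5)/4.5-.5)
g=lambda p:(290+(p[0]+.5)/5-.5,180+(p[1]+.5)/5-.5)
k,e=two("top",f((360,199)),"side",g((165,168)));print("knob jig",((R.T@(k[:2]-t))*1e3).round(1),k[2].round(4),"miss",e.round(4))
for nm,p in [("trail up",(443,162)),("trail dn",(436,277))]:
    w=onz("top",f(p),.067);print(nm,((R.T@(w[:2]-t))*1e3).round(1))
# trailing edge by gradient, subpixel, along rows in top (before vs after)
for fn in ["top2","top6"]:
    im=cv2.cvtColor(cv2.imread(f"pics/{fn}.png"),cv2.COLOR_BGR2GRAY).astype(float);pts=[]
    for r in [209,212,223,226,228]:
        d=np.clip(np.diff(im[r,336:350]),0,None);d[d<d.max()*.4]=0;c=336.5+(d*np.arange(13)).sum()/d.sum()
        pts.append((R.T@(onz("top",(c,r),.067)[:2]-t))*1e3)
    pts=np.array(pts);print(fn,pts.round(1).tolist(),"slope deg",np.degrees(np.polyfit(pts[:,1],pts[:,0],1)[0]).round(2))
a=cv2.imread("pics/top0.png").astype(int);b=cv2.imread("pics/top6.png").astype(int)
for n,(x,y) in dict(tape=(346,257),cup=(313,171),stapler=(269,133),box=(186,189),jar=(376,129),disp=(464,218),pad=(328,133),or1=(422,163),or2=(400,296),yel=(245,267)).items():
    w=20;A=cv2.Canny(a[y-w:y+w,x-w:x+w].astype(np.uint8),60,150).astype(np.float32);B=cv2.Canny(b[y-w:y+w,x-w:x+w].astype(np.uint8),60,150).astype(np.float32)
    print(n,np.round(cv2.phaseCorrelate(A,B)[0],1),end="; ")
E
```

```text
knob jig [-14.7  -1.7] 0.0786 miss 0.0008
trail up [-68.1 -31.6]
trail dn [-69.4  45.5]
top2 [[-69.6, -21.4], [-70.4, -12.4], [-69.0, 21.0], [-68.1, 30.1], [-68.8, 36.1]] slope deg 1.6
top6 [[-69.7, -21.4], [-70.3, -12.4], [-69.8, 20.9], [-69.5, 30.0], [-69.0, 36.1]] slope deg 0.7
tape [ 0.3 -0.1]; cup [ 0. -0.]; stapler [ 0.3 -0.2]; box [-0.1  0.1]; jar [-0.1 -0.2]; disp [ 0.2 -0.2]; pad [0. 0.]; or1 [-0.1 -0.1]; or2 [-0.  -0.2]; yel [ 0.  -0.1];
```

```bash
python3 -c "
from rig import manip
print(manip.sign_off())"; python3 go.py
```

```text
the job is handed in; nothing more can be done
None
the job is handed in; nothing more can be done
```

The carton is home against the end stop, the lever is flipped over with its pad holding it, and I handed the job in at about 10 s of the 48 s allowed.

I pushed the carton about 58 mm with two half-open fingers until it met the stop at about 12 N, then backed off. I then pushed the lever past its centre with the shut fingers from behind the knob, and it snapped over. Nothing was lifted, and the knob was never taken between the fingers.

**Last checks:**
- **Carton:** its trailing edge is at jig x ≈ −69.7 mm against an ideal of −70. The two edge measurements put it 0.7° to 1° off square and disagree in sign, so that is within what the image can resolve.
- **Lever:** the knob is at jig (−15, −2), about 79 mm above the table. Level is 85 mm, so it reads 6 mm low; the same measurement read 2 mm low with the lever open. With no carton beneath it the knob would be at about 47 mm, so the lever is resting on the carton.
- **Other things:** every bystander and decoy box shifted 0.3 pixels or less between the first and last top views.
- **Robot:** the arm is clear of everything, and the wrist force reads close to zero.

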